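# Line up a camera tube between centres and strap it down

## Task

On the alignment stand, turn the black camera tube between its centres until its white line faces straight up, in line with the red index. Then swing the yellow hold-down strap over the tube and close it fully, down in its forked catch, with the white line still straight up. Leave everything else on the bench where it is.

Things in the scene. Friction and masses are not known exactly. Their poses are not given: they have to be found in the camera images.
- stand: Alignment stand with cream blocks, fixed; grey base plate 270 (x) x 150 (y) x 14 mm. Origin: centre of its underside, on the bench. x runs along the tube from the headstock (near the robot, red index on top) to the tailstock (black hand wheel), z up. The points below are given in mm in this frame. Tube axis: y=0, z=108. Head- and tailstock: blocks 26 x 50 mm at x=-106 and 106, tops at z=126.
- tube_grip (a point): Centre of the ribbed band (x=-45 to -15) of the black camera tube, on its axis, at stand (-30, 0, 108); fixed, frame as the stand's. The tube is 44 mm in diameter, 160 mm long (x=-80 to 80), held between centres, with a 56 mm flange at x=14 to 20. It can be pinched here along the stand's y; around it is free room down to the base plate.
- tube (a joint): Turn of the tube about its axis, rad: 0 when the long white line (10 mm wide, along the tube and over the flange) faces straight up, in line with the red index; positive when the line is turned to the stand's -y side (right-hand rule about stand x). Starts at 0.75 to 1.4. Friction about 0.1 N m: it stays where it is left.
- strap (a joint): Angle of the yellow hold-down strap, rad: 0 closed, lying level across the tube and down in its catch (hard stop). It grows as the strap is lifted: 1.57 straight up, beyond that it leans out over the stand's -y side (stop at 2.15). Starts at 1.5 to 2.05. Friction hinge, about 0.12 N m: it stays where it is left and does not fall shut.
- strap_hinge (a point): Hinge axis of the strap, parallel to the stand's x, at stand (60, -48, 136); fixed, frame as the stand's. Its post (22 x 14 mm) stands at x=60, y=-56, up to z=126.
- strap_grip (a point): Centre of the yellow grip block at the strap's free end, 130 mm from the hinge axis; block 18 mm wide (x), 36 mm long along the strap (y, away from the hinge), 12 mm thick. The bar from the hinge to it is 16 mm wide, 6 mm thick. Closed, this point is at stand (60, 82, 136), with only the bench and base plate under it.
- strap_catch (a point): Bottom of the fork, where the closed strap's underside rests, at stand (60, 48, 133); fixed. The aluminium catch post is 28 (x) x 16 (y) mm; its two prongs, 18 mm apart, rise to z=151 on either side of the strap.
- objective_mid (a point): Bystander: loose steel microscope objective with a yellow ring, 30 mm diameter, 55 mm tall, standing on the bench to the right of the stand. The point is its centre, half-way up. To be left alone.
- dish_mid (a point): Bystander: loose round culture dish with white lid, 94 mm diameter, 18 mm high, on the bench to the left of the stand. The point is its centre, half-way up. To be left alone.
- reagent_mid (a point): Bystander: loose amber glass bottle with blue cap, 70 mm diameter, 140 mm tall. The point is its centre, half-way up. To be left alone.
- beaker_mid (a point): Bystander: loose open glass cup, 72 mm diameter, 90 mm tall. The point is its centre, half-way up. To be left alone.
- keypad_mid (a point): Bystander: loose cream and black keypad, 90 x 150 x 24 mm. The point is its centre, half-way up. To be left alone.
- tipbox_mid (a point): Bystander: loose blue box with white lid, 85 x 120 x 65 mm. The point is its centre, half-way up. To be left alone.
- driver_grip (a point): Bystander: loose screwdriver with orange handle, lying on the bench. The point is on its handle. To be left alone.

How it is judged:
On the way, in this order (a step that is already met when the one before it is completed fails the run):
1. the tube is turned until its white line faces up, and stays there at rest, the strap still open (value of joint tube between -0.12 and 0.12 rad and velocity of joint tube between -0.08 and 0.08 rad/s and value of joint strap above 0.4 rad), for 0.3 s.
2. the strap is closed, down in its catch (value of joint strap below 0.05 rad), for 0.2 s.
At the end, for the whole second after the job is handed in: The white line faces up within 0.12 rad (7 degrees), the strap is closed within 0.05 rad, both at rest, and no bystander has been moved more than 30 mm (value of joint tube between -0.12 and 0.12 rad and value of joint strap below 0.05 rad and velocity of joint tube between -0.05 and 0.05 rad/s and velocity of joint strap between -0.05 and 0.05 rad/s); the robot touches nothing.
It fails at once if a bystander is moved by more than 30 mm (distance of any of objective_mid, dish_mid, reagent_mid, beaker_mid, keypad_mid, tipbox_mid, driver_grip from where it was at the start of the episode above 0.03 m).
It also fails if it takes over 58 s, if anything falls off the work surface, if the arm or the gripper's body presses on something with over 40 N, if the wrist force passes 120 N, or if a joint passes its speed limit or range.

## Robot

A 7-joint arm with a two-finger parallel gripper is mounted at the origin on the work surface. World frame = base frame: x ahead of the robot, y to its left, z up, the work surface at z = 0. Lengths are in m, angles in rad, forces in N, time in s.
With the tool pointing down it reaches from about 0.425 to 0.875 m from the base axis. Payload 4.7 kg.
Tool frame: the origin (TCP) lies at the very end of the fingers, on their centre line; the grasp point (between the pads) lies 19 mm behind it; z points along the fingers, y is the line along which they close (so a half turn about z gives the same grasp; the last joint's range is limited). The gripper opens to 85 mm and grips with 20 to 120 N. Pads are 22 mm wide; open, the fingers measure 114 mm over their backs; the gripper's body (76 mm by 85 mm) begins 54 mm behind the grasp point. The pads swing forward as they close: fully open they stand 13 mm farther back than shut.
Start: joints at [-1.112, 0.321, -0.07, 1.45, 0.023, 1.371, -0.057], TCP at [0.28, 0.587, 0.231] pointing down, gripper open.
Joint ranges: [-2.86, 2.86], [-0.3, 2.09], [-1.38, 1.24], [0.06, 2.45], [-1.56, 4.7], [0.09, 2.05], [-2.69, 2.69]. Speed limits (rad/s): [2.57, 2.57, 3.14, 3.14, 3.14, 3.14, 3.14].

## Interface

Orientations are given as a unit quaternion [w, x, y, z].
In Python, from plant import readout, eyes, ticket gives the robot as it stands.
- The arm moves only by the tool drive_tool, never from a script. Its arguments are lists of equal length, an entry for each row: "slide": the shift along the tool's x, y, z in m, a list of three; "spin": the turn about the tool's z in rad; "jaw": the gripper command: -1 is shut, 1 is fully open, values between are in proportion. In form: {"slide": [[tx, ty, tz], ...], "spin": [spin, ...], "jaw": [jaw, ...]}. A call has 1 to 20 rows; each row is the pose to reach, as a shift and turn from the pose commanded when the call began, along the tool's axes at that moment; what a row does not reach only later rows make up. A row lasts 1/10 s, in which the tool goes at most 50 mm and 8.59 degrees, less where a joint would pass 70% of its speed; a pose out of reach is approached as far as the arm can. A call with a gripper value outside its range is refused whole. The fingers move at their own pace and stop on an object; "squeeze" is the grip in N (left out, the last holds). Time passes only in rows, so rows that repeat a pose let the fingers close. It gives the time, the measured TCP pose, the force, the opening and the grip force at its end, in the units of the state.
- readout.sense(): the state, without advancing time (a new reading comes with each control period).
- eyes.get_image(name): name is "side" or "top"; returns a dict with "image" (400x640x3 uint8, red, green, blue), "vertical_fov" (degrees; the focal length in pixels is half the picture's height over the tangent of half this angle, whatever the lens; pixels are square), "cx", "cy" (the principal point, pixels), "k1" (the pictures are not rectified: a ray, as slopes to the right and down, at radius r is drawn at 1 + k1 r^2 times it, then the intrinsics apply), "rvec" (rotation vector, rad) and "tvec" (3), from world to camera coordinates, as OpenCV has them. Camera axes: x right, y down, z forward; pixel columns grow to the right and rows downward; lengths in m; the calibration is good to about 2 mm. A picture is of the moment at which its call begins. There is no depth.
- ticket.close_job(): hands the job in; it is judged then, once.
The state is a dict: "t": time; "q": joint angles; "qd": joint speeds; "effort": joint torques, N m; "position": TCP position; "tool_rot": TCP orientation; "contact_force": force on the tool from outside, world axes, zero at the start; "wrist_torque": the same for the moment, N m; "opening": finger opening in m; "finger_force": force on a finger pad.
Only numpy, scipy, OpenCV 4.12 (cv2) and the standard library are available. Lean on these libraries where they do the work, as an engineer would, in place of code of your own. Each camera call takes 0.05 s, during which the arm holds its last target. There are 200 camera calls.

## Working session

There is one attempt and no reset: what is moved stays moved. The work goes in short steps, Python scripts to look and compute and a tool call to move; the robot and the scene stay as the last step left them, time stands still between calls to the robot, and variables do not carry over. Pictures are saved under pics/ and viewed, at most 10 in all, crops included, and the job is handed in when it is done.

Besides the shell and the picture viewer there is one more tool, called after ">>>" as name(argument=value, ...), one argument or row to a line, values as JSON. drive_tool: Moves the arm, as the interface text tells. Its arguments: {"type":"object","properties":{"slide":{"type":"array","items":{"type":"array","items":{"type":"number"}}},"spin":{"type":"array","items":{"type":"number"}},"jaw":{"type":"array","items":{"type":"number"}},"squeeze":{"type":"number"}},"required":["slide","spin","jaw"]}

```bash
mkdir -p pics
cat > h.py <<'E'
import numpy as np,cv2
from plant import readout,eyes,ticket
def get(n):
    d=eyes.get_image(n);im=d["image"];h,w=im.shape[:2]
    f=h/2/np.tan(np.radians(d["vertical_fov"])/2)
    d["K"]=np.array([[f,0,d["cx"]],[0,f,d["cy"]],[0,0,1.]]);d["D"]=np.array([d["k1"],0,0,0.])
    d["R"]=cv2.Rodrigues(np.array(d["rvec"],float))[0];d["t"]=np.array(d["tvec"],float).ravel();return d
def proj(d,P):
    return cv2.projectPoints(np.array(P,float).reshape(-1,1,3),np.array(d["rvec"],float),d["t"],d["K"],d["D"])[0].reshape(-1,2)
def ray(d,p):
    u=cv2.undistortPoints(np.array(p,float).reshape(-1,1,2),d["K"],d["D"]).reshape(-1,2)
    v=np.c_[u,np.ones(len(u))]@d["R"];return -d["R"].T@d["t"],v
def plane(d,p,z):
    c,v=ray(d,p);return c+v*((z-c[2])/v[:,2])[:,None]
def save(d,n): cv2.imwrite("pics/"+n,d["image"][:,:,::-1])
E
python3 - <<'E'
from h import *
print(readout.sense())
for n in("side","top"):
    d=get(n);save(d,n+"0.png");print(n,-d["R"].T@d["t"],d["R"][2],d["k1"],d["vertical_fov"])
E
```

```text
{'t': 0.0, 'q': array([-1.11189793,  0.32182034, -0.07004545,  1.45166414,  0.02262828,
        1.37079175, -0.05688287]), 'qd': array([ 0.00031048,  0.00046874, -0.00070873,  0.00043755, -0.00081213,
        0.00035017,  0.00097004]), 'effort': array([ 4.20469987e-04, -4.93584359e+01, -3.82186370e-01, -3.14331937e+01,
        1.29756541e-02,  1.12881421e-02,  6.59326631e-06]), 'position': array([0.27952662, 0.586239  , 0.23023037]), 'tool_rot': array([-1.41557476e-04,  2.20562545e-01,  9.75372372e-01, -9.38215687e-04]), 'contact_force': array([-0.46720269, -0.76113306, -0.35684065]), 'wrist_torque': array([0.00501411, 0.02625259, 0.04325946]), 'finger_force': 0.0, 'opening': 0.08550032741672511}
side [ 0.31661001 -0.76980768  0.73276307] [ 0.23599582  0.75123357 -0.61640416] -0.00428212304844721 55.05014153758762
top [0.4821709  0.03041092 1.48563291] [ 0.05313381 -0.01519904 -0.99847173] -0.015260894212954741 46.743259947720205
```

View pics/side0.png

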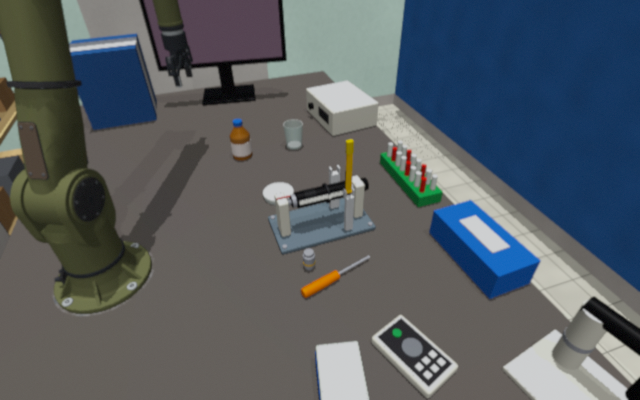

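View pics/top0.png

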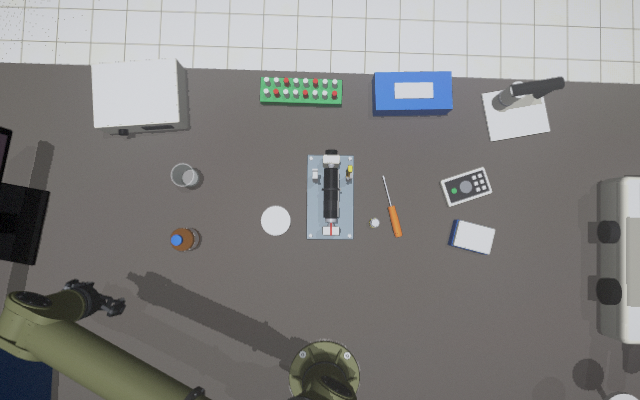

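The side view shows the stand at about (320,222), the yellow strap about upright at x≈350, and the tube's white line at about (315,192). The top view has the plate at columns 307–354 and rows 155–239, with the red index at (331,230). Stand +x points up in the picture.

Run:
```python
from h import *
s=get("side");t=get("top")
np.savez("pics/a.npz",s=s["image"],t=t["image"])
a=cv2.resize(t["image"][140:250,290:370],None,fx=5,fy=5,interpolation=cv2.INTER_CUBIC)
b=cv2.resize(s["image"][130:252,260:380],None,fx=4.5,fy=4.5,interpolation=cv2.INTER_CUBIC)[:550,:390*2]
b=b[:550];a=cv2.copyMakeBorder(a,0,0,0,0,0);b=cv2.resize(b,(390,397))
b=cv2.copyMakeBorder(b,0,a.shape[0]-397,0,0,cv2.BORDER_CONSTANT)
cv2.imwrite("pics/crop0.png",np.hstack([a,b])[:,:,::-1])
im=t["image"].astype(int)
r,g,bb=im[...,0],im[...,1],im[...,2]
m=((bb-r>12)&(g>85)&(g<190)).astype(np.uint8);m[:140]=0;m[250:]=0;m[:,:295]=0;m[:,365:]=0
m=cv2.morphologyEx(m,cv2.MORPH_CLOSE,np.ones((9,9)))
c=max(cv2.findContours(m,0,2)[0],key=cv2.contourArea)
# undistort onto plane z=.014, minAreaRect in world mm
w=plane(t,c.reshape(-1,2),.014)[:,:2]*1000
print(cv2.minAreaRect(w.astype(np.float32)))
red=(r>150)&(g<80)&(bb<80);red[:200]=0;red[:,:310]=0;red[245:]=0;red[:,350:]=0
p=np.argwhere(red)[:,::-1];print(len(p),plane(t,[p.mean(0)],.127))
```

```text
((565.4885864257812, -3.3063735961914062), (268.2642822265625, 147.2891082763672), 1.8029835224151611)
0 [[nan nan nan]]<stdin>:18: RuntimeWarning: Mean of empty slice.
  ret = um.true_divide(
```

View pics/crop0.png

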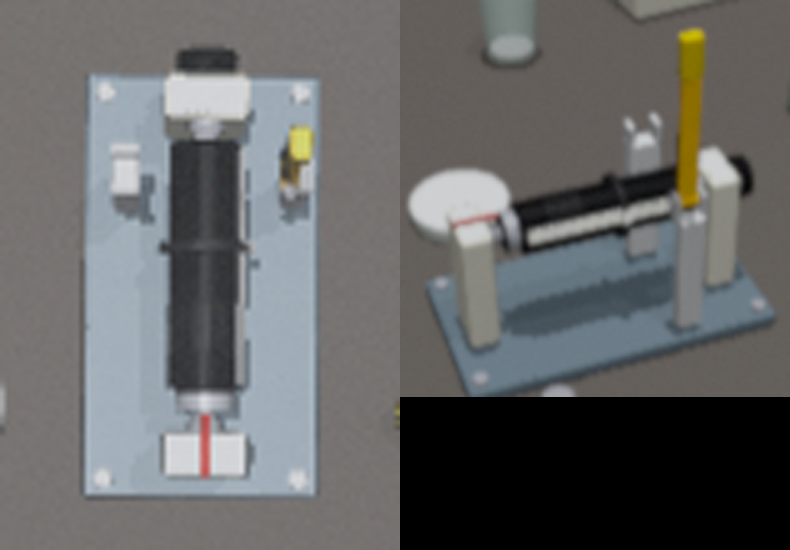

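The crop shows the stand turned by about 1.8°, the tube's line on the -y side, and the strap nearly upright, leaning a little outward.

```bash
cat >> h.py <<'E'
Y=np.radians(1.8);O=np.array([.5655,-.0033,0.])
RS=np.array([[np.cos(Y),-np.sin(Y),0],[np.sin(Y),np.cos(Y),0],[0,0,1]])
W=lambda p:O+RS@(np.array(p,float)/1000)
def slide(p):
    "tool-axes slide and spin to take the TCP to stand point p (mm), tool y along stand y"
    s=readout.sense();w,x,y,z=s["tool_rot"]
    from scipy.spatial.transform import Rotation as R
    M=R.from_quat([x,y,z,w]).as_matrix()
    ty=np.arctan2(M[1,1],M[0,1])
    sp=-((Y+np.pi/2-ty+np.pi/2)%np.pi-np.pi/2)
    return np.round(M.T@(W(p)-s["position"]),4),round(sp,4)
def here():
    s=readout.sense();return np.round((RS.T@(s["position"]-O))*1000,1)
def ang(d,xr=((-75,-48),(-12,10),(25,48))):
    uv=np.array([(u,v) for v in range(140,250) for u in range(280,385)],float)
    c,v=ray(d,uv);c=RS.T@(c-O)*1000;v=v@RS;c=c-[0,0,108]
    A=v[:,1]**2+v[:,2]**2;B=c[1]*v[:,1]+c[2]*v[:,2];C=c[1]**2+c[2]**2-22**2
    q=B*B-A*C;ok=q>0;s=(-B-np.sqrt(np.where(ok,q,0)))/A
    P=c+v*s[:,None];th=np.arctan2(-P[:,1],P[:,2])
    L=d["image"][uv[:,1].astype(int),uv[:,0].astype(int)].astype(float).min(1)
    out=[]
    for a,b in xr:
        k=ok&(P[:,0]>a)&(P[:,0]<b)&(q>.08*A*22**2)
        wt=np.clip(L[k]-90,0,None)
        out.append((round(np.average(th[k],weights=wt),3),int((wt>0).sum())) if wt.sum()>0 else None)
    return out
E
python3 - <<'E'
from h import *
s=get("side");t=get("top")
print(ang(s),ang(t))
im=t["image"].astype(int);r,g,b=im[...,0],im[...,1],im[...,2]
m=(r-g>50)&(r-b>50);m[:210]=0;m[245:]=0;m[:,:320]=0;m[:,345:]=0
p=np.argwhere(m)[:,::-1];print(len(p),(RS.T@(plane(t,[p.mean(0)],.127)[0]-O))*1000)
im=s["image"].astype(int);r,g,b=im[...,0],im[...,1],im[...,2]
m=(r-b>100)&(g-b>60);m[:,:335]=0;m[:130]=0;m[210:]=0;m[:,365:]=0
p=np.argwhere(m)[:,::-1];print(len(p),p.min(0),p.max(0))
for a in(1.5,1.6,1.7,1.8,1.9,2.0):
    print(a,proj(s,[W([60,-48+148*np.cos(a),136+148*np.sin(a)])]),proj(t,[W([60,-48+148*np.cos(a),136+148*np.sin(a)])]))
print(slide([-30,0,250]),slide([-30,0,80]),here())
E
```

```text
[(np.float64(0.937), 58), (np.float64(1.324), 41), (np.float64(1.343), 41)] [(np.float64(0.112), 55), None, None]
24 [-99.29589045   1.9311528  127.        ]
289 [346 139] [352 193]
1.5 [[347.64953472 138.05702839]] [[346.96007788 168.11191545]]
1.6 [[350.24826159 140.88380444]] [[352.62375177 168.0975527 ]]
1.7 [[352.88182101 144.33660474]] [[358.22293607 168.14990713]]
1.8 [[355.51564069 148.39061167]] [[363.68169928 168.26802216]]
1.9 [[358.11298935 153.00854027]] [[368.92726545 168.44981984]]
2.0 [[360.63578619 158.14049119]] [[373.89165929 168.69217362]]
(array([-0.4852, -0.4233, -0.0188]), np.float64(-0.4762)) (array([-0.4852, -0.4232,  0.1512]), np.float64(-0.4762)) [-267.2  598.6  231. ]
```

Two segments agree that the tube is at about 1.33 rad, and the strap is at about 1.55. Next I move above the ribbed band.

>>> drive_tool(
  slide=[
    [-0.485,-0.423,-0.02],
    [-0.485,-0.423,-0.02],
    [-0.485,-0.423,-0.02],
    [-0.485,-0.423,-0.02],
    [-0.485,-0.423,-0.02],
    [-0.485,-0.423,-0.02],
    [-0.485,-0.423,-0.02],
    [-0.485,-0.423,-0.02],
    [-0.485,-0.423,-0.02],
    [-0.485,-0.423,-0.02],
    [-0.485,-0.423,-0.02],
    [-0.485,-0.423,-0.02],
    [-0.485,-0.423,-0.02],
    [-0.485,-0.423,-0.02],
    [-0.485,-0.423,-0.02],
    [-0.485,-0.423,-0.02],
    [-0.485,-0.423,-0.02],
    [-0.485,-0.423,-0.02],
    [-0.485,-0.423,-0.02],
    [-0.485,-0.423,-0.02],
  ],
  spin=[-0.476,-0.476,-0.476,-0.476,-0.476,-0.476,-0.476,-0.476,-0.476,-0.476,-0.476,-0.476,-0.476,-0.476,-0.476,-0.476,-0.476,-0.476,-0.476,-0.476],
  jaw=[1,1,1,1,1,1,1,1,1,1,1,1,1,1,1,1,1,1,1,1],
)

```text
t: 2.3
position: [0.5354, -0.0033, 0.2514]
tool_rot: [0.0, -0.016, 1.0, 0.0]
contact_force: [0.1, -0.1, -0.8]
opening: 0.0853
finger_force: 0.0
```

Run:
```python
from h import *
print(here(),slide([-30,0,85]),slide([-30,0,66]),readout.sense()["contact_force"])
```

```text
[-30.    1.  251.4] (array([-0.    , -0.001 ,  0.1664]), np.float64(0.0007)) (array([-0.    , -0.001 ,  0.1854]), np.float64(0.0007)) [ 0.13324275 -0.11675278 -0.83643363]
```

>>> drive_tool(
  slide=[
    [0,0,0.04],
    [0,0,0.08],
    [0,0,0.12],
    [0,0,0.15],
    [0,0,0.175],
    [0,0,0.185],
    [0,0,0.185],
    [0,0,0.185],
    [0,0,0.185],
    [0,0,0.185],
    [0,0,0.185],
  ],
  spin=[0,0,0,0,0,0,0,0,0,0,0],
  jaw=[1,1,1,1,1,1,0.35,0.35,0.35,0.35,0.35],
)

```text
t: 3.4
position: [0.5362, -0.0037, 0.0673]
tool_rot: [0.001, -0.016, 1.0, 0.0]
contact_force: [0.2, -0.7, -0.1]
opening: 0.058
finger_force: 0.0
```

>>> drive_tool(
  slide=[
    [0,0.002,0],
    [0,0.004,0],
    [0,0.006,0],
    [0,0.007,0],
    [0,0.007,0],
  ],
  spin=[0,0,0,0,0],
  jaw=[0.35,0.35,0.35,0.35,0.35],
)

```text
t: 3.9
position: [0.5353, 0.0033, 0.0663]
tool_rot: [-0.0, -0.016, 1.0, -0.0]
contact_force: [-0.6, -0.9, 0.5]
opening: 0.0576
finger_force: 0.1
```

>>> drive_tool(
  slide=[
    [0,0.001,0],
    [0,0.002,0],
    [0,0.003,0],
    [0,0.003,0],
  ],
  spin=[0,0,0,0],
  jaw=[0.35,0.35,0.35,0.35],
)

```text
t: 4.3
position: [0.5354, 0.0034, 0.0663]
tool_rot: [0.0, -0.015, 1.0, -0.002]
contact_force: [0.2, -5.8, -0.5]
opening: 0.0577
finger_force: 3.3
```

>>> drive_tool(
  slide=[
    [0,0.002,0],
    [0,0.004,0],
    [0,0.005,0],
    [0,0.005,0],
    [0,0.005,-0.002],
    [0,0.005,-0.004],
    [0,0.005,-0.006],
    [0,0.005,-0.008],
    [0,0.005,-0.008],
  ],
  spin=[0,0,0,0,0,0,0,0,0],
  jaw=[0.35,0.35,0.35,0.35,0.35,0.35,0.35,0.35,0.35],
)

```text
t: 5.2
position: [0.5354, 0.0035, 0.074]
tool_rot: [0.0, -0.013, 1.0, -0.004]
contact_force: [4.5, -15.7, -1.9]
opening: 0.0574
finger_force: 7.8
```

Run:
```python
from h import *
s=get("side");t=get("top")
print(here(),ang(s),ang(t))
cv2.imwrite("pics/c1.png",cv2.resize(s["image"][110:252,260:400],None,fx=4,fy=4,interpolation=cv2.INTER_CUBIC)[:,:,::-1])
```

```text
[-29.8   7.8  74. ] [(np.float64(0.828), 55), (np.float64(0.968), 33), (np.float64(0.984), 50)] [(np.float64(-0.193), 105), (np.float64(-0.132), 98), (np.float64(0.858), 8)]
```

View pics/c1.png

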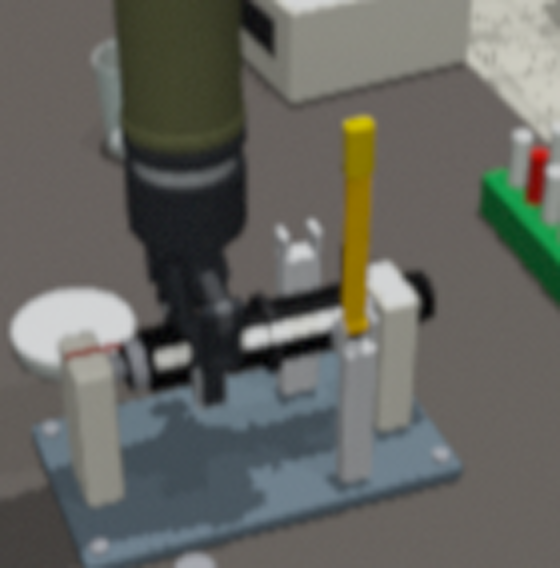

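The view shows the finger against the tube's near side and the line visible along (240–350, 340–310). The tube turned from 1.34 to about 0.98, so it rolls without slip.

>>> drive_tool(
  slide=[
    [0,0,-0.002],
    [0,0,-0.004],
    [0,0,-0.006],
    [0,0,-0.008],
    [0,0,-0.01],
    [0,0,-0.012],
    [0,0,-0.014],
    [0,0,-0.014],
  ],
  spin=[0,0,0,0,0,0,0,0],
  jaw=[0.35,0.35,0.35,0.35,0.35,0.35,0.35,0.35],
)

```text
t: 6.1
position: [0.5354, 0.0036, 0.088]
tool_rot: [0.0, -0.013, 1.0, -0.004]
contact_force: [2.2, -14.9, -2.6]
opening: 0.0579
finger_force: 7.6
```

Run:
```python
from h import *
s=get("side")
print(here(),ang(s))
```

```text
[-29.9   7.9  88. ] [(np.float64(0.359), 52), (np.float64(0.332), 20), (np.float64(0.32), 49)]
```

>>> drive_tool(
  slide=[
    [0,0,-0.002],
    [0,0,-0.004],
    [0,0,-0.006],
    [0,0,-0.007],
    [0,0,-0.007],
  ],
  spin=[0,0,0,0,0],
  jaw=[0.35,0.35,0.35,0.35,0.35],
)

```text
t: 6.65
position: [0.5354, 0.0036, 0.0948]
tool_rot: [0.0, -0.013, 1.0, -0.004]
contact_force: [2.7, -15.0, -2.9]
opening: 0.0577
finger_force: 7.5
```

>>> drive_tool(
  slide=[
    [0,-0.004,0],
    [0,-0.009,0],
    [0,-0.015,0],
    [0,-0.015,0],
    [0,-0.015,-0.04],
    [0,-0.015,-0.08],
    [0.05,-0.015,-0.12],
    [0.1,-0.015,-0.15],
    [0.15,-0.015,-0.15],
    [0.15,-0.015,-0.15],
  ],
  spin=[0,0,0,0,0,0,0,0,0,0],
  jaw=[0.35,0.35,0.35,0.35,0.35,0.35,0.35,0.35,0.35,0.35],
)

```text
t: 7.65
position: [0.3831, -0.0079, 0.2469]
tool_rot: [0.001, -0.016, 1.0, 0.001]
contact_force: [0.5, -0.0, 0.3]
opening: 0.0579
finger_force: 0.0
```

Run:
```python
from h import *
s=get("side");t=get("top")
x=((-75,-48),(-45,-15),(-12,10),(25,48))
print(here(),ang(s,x),ang(t,x))
a=cv2.resize(t["image"][140:250,290:370],None,fx=5,fy=5,interpolation=cv2.INTER_CUBIC)
b=cv2.resize(s["image"][130:240,280:360],None,fx=5,fy=5,interpolation=cv2.INTER_CUBIC)
cv2.imwrite("pics/c2.png",np.hstack([a,b])[:,:,::-1])
```

```text
[-181.6    1.4  245.7] [(np.float64(0.243), 55), (np.float64(0.012), 46), (np.float64(0.019), 33), (np.float64(0.033), 33)] [(np.float64(-0.065), 70), (np.float64(-0.048), 41), (np.float64(-0.042), 28), (np.float64(-0.008), 27)]
```

View pics/c2.png

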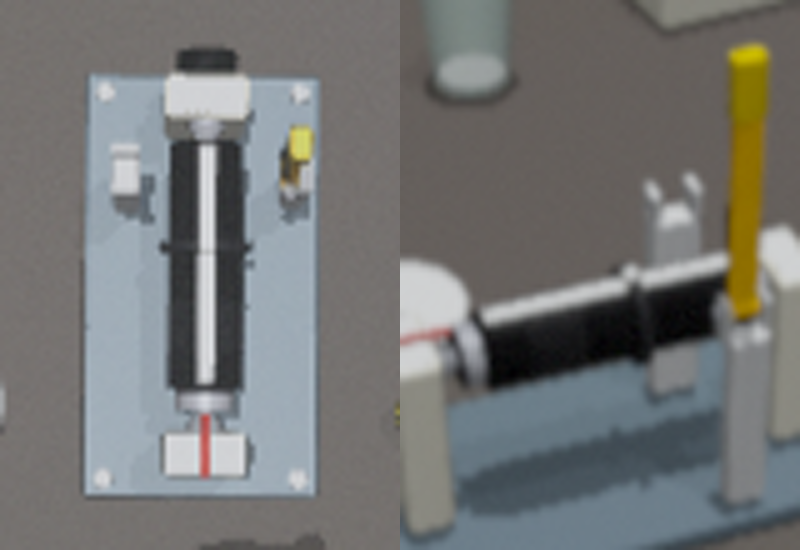

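The top view shows the line (column 206) in line with the red index (column 205), with the tube at about 0.03 rad. The strap is still open. Next I shut the fingers and go to the -y side of the strap.

>>> drive_tool(
  slide=[
    [0,-0.04,-0.015],
    [0,-0.08,-0.015],
    [0,-0.115,-0.015],
    [0,-0.115,-0.015],
    [-0.04,-0.115,-0.015],
    [-0.08,-0.115,-0.015],
    [-0.12,-0.115,-0.015],
    [-0.16,-0.115,-0.015],
    [-0.2,-0.115,-0.015],
    [-0.23,-0.115,-0.015],
    [-0.242,-0.115,-0.015],
    [-0.242,-0.115,-0.015],
    [-0.242,-0.115,-0.015],
  ],
  spin=[0,0,0,0,0,0,0,0,0,0,0,0,0],
  jaw=[-1,-1,-1,-1,-1,-1,-1,-1,-1,-1,-1,-1,-1],
)

```text
t: 9.05
position: [0.631, -0.115, 0.2595]
tool_rot: [-0.001, -0.016, 1.0, -0.0]
contact_force: [-0.0, -0.6, -0.0]
opening: -0.0003
finger_force: 0.0
```

Run:
```python
from h import *
print(here(),readout.sense()["opening"])
s0=slide([60,0,0])[0]
for a in np.linspace(1.55,0,15):
    d=6+15*np.sin(a);p=np.array([60,-48+125*np.cos(a)-d*np.sin(a),136+125*np.sin(a)+d*np.cos(a)])
    print(round(a,2),p.round(0),slide(p)[0].round(3))
```

```text
[  62.  -113.7  259.5] -0.00027698755763406563
1.55 [ 60. -66. 261.] [ 0.002  0.047 -0.002]
1.44 [ 60. -52. 263.] [ 0.002  0.062 -0.003]
1.33 [ 60. -38. 262.] [ 0.002  0.076 -0.003]
1.22 [ 60. -24. 260.] [ 0.002  0.09  -0.001]
1.11 [ 60.  -9. 256.] [0.002 0.104 0.003]
1.0 [ 60.   4. 251.] [0.002 0.118 0.008]
0.89 [ 60.  17. 244.] [0.002 0.131 0.016]
0.78 [ 60.  30. 235.] [0.002 0.144 0.024]
0.66 [ 60.  41. 225.] [0.002 0.155 0.034]
0.55 [ 60.  51. 214.] [0.002 0.165 0.046]
0.44 [ 60.  60. 201.] [0.002 0.173 0.059]
0.33 [ 60.  67. 187.] [0.002 0.18  0.072]
0.22 [ 60.  72. 173.] [0.002 0.186 0.087]
0.11 [ 60.  75. 157.] [0.002 0.189 0.102]
0.0 [ 60.  77. 142.] [0.002 0.191 0.118]
```

>>> drive_tool(
  slide=[
    [0.002,0.02,-0.003],
    [0.002,0.035,-0.003],
    [0.002,0.047,-0.003],
    [0.002,0.062,-0.003],
    [0.002,0.076,-0.003],
    [0.002,0.09,-0.001],
    [0.002,0.104,0.003],
    [0.002,0.118,0.008],
    [0.002,0.131,0.016],
    [0.002,0.144,0.024],
    [0.002,0.155,0.034],
    [0.002,0.165,0.046],
    [0.002,0.173,0.059],
    [0.002,0.18,0.072],
    [0.002,0.183,0.08],
    [0.002,0.186,0.087],
    [0.002,0.188,0.095],
    [0.002,0.189,0.102],
    [0.002,0.189,0.102],
  ],
  spin=[0,0,0,0,0,0,0,0,0,0,0,0,0,0,0,0,0,0,0],
  jaw=[-1,-1,-1,-1,-1,-1,-1,-1,-1,-1,-1,-1,-1,-1,-1,-1,-1,-1,-1],
)

```text
t: 10.95
position: [0.6226, 0.0729, 0.1572]
tool_rot: [-0.001, -0.016, 1.0, -0.0]
contact_force: [0.3, -0.9, -0.1]
opening: 0.0001
finger_force: 0.0
```

Run:
```python
from h import *
s=get("side")
print(here())
cv2.imwrite("pics/c3.png",cv2.resize(s["image"][110:252,260:400],None,fx=4,fy=4,interpolation=cv2.INTER_CUBIC)[:,:,::-1])
```

```text
[ 59.8  74.2 157.8]
```

View pics/c3.png

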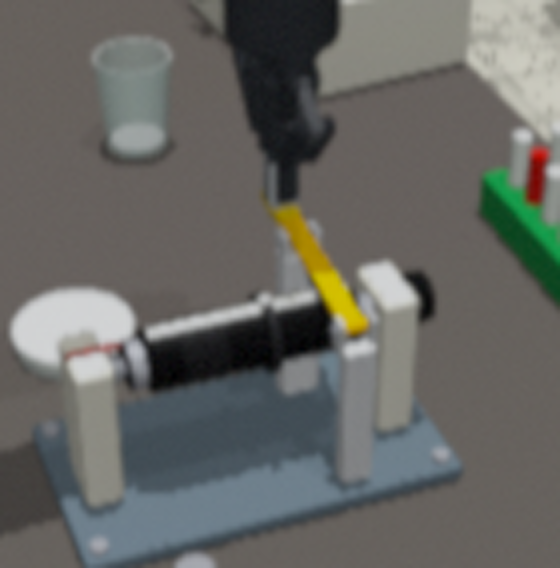

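The strap has followed and is nearly closed, running from (355,325) to (285,210), with the fingers above its free end. Now I press it down slowly.

>>> drive_tool(
  slide=[
    [0,0.002,0.004],
    [0,0.002,0.008],
    [0,0.002,0.012],
    [0,0.002,0.015],
    [0,0.002,0.017],
    [0,0.002,0.019],
    [0,0.002,0.02],
    [0,0.002,0.02],
  ],
  spin=[0,0,0,0,0,0,0,0],
  jaw=[-1,-1,-1,-1,-1,-1,-1,-1],
)

```text
t: 11.8
position: [0.6232, 0.0751, 0.1417]
tool_rot: [0.0, -0.016, 1.0, 0.001]
contact_force: [-7.5, -1.0, 16.2]
opening: 0.0001
finger_force: 8.3
```

>>> drive_tool(
  slide=[
    [0,0,0],
    [0,0,0],
    [0,0,0],
    [0,0,-0.01],
    [0,0,-0.04],
    [0,0,-0.08],
    [0,0.03,-0.12],
    [0,0.07,-0.14],
    [0,0.11,-0.14],
    [0,0.15,-0.14],
    [0,0.15,-0.14],
  ],
  spin=[0,0,0,0,0,0,0,0,0,0,0],
  jaw=[-1,-1,-1,-1,-1,-1,-1,-1,-1,-1,-1],
)

```text
t: 12.9
position: [0.6162, 0.234, 0.2773]
tool_rot: [-0.001, -0.021, 1.0, 0.002]
contact_force: [-0.8, 1.1, -0.6]
opening: 0.0002
finger_force: 0.0
```

Run:
```python
from h import *
s=get("side");t=get("top")
x=((-45,-15),(-12,10),(25,48))
print(here(),readout.sense()["contact_force"],ang(s,x),ang(t,x))
for a in(0,.05,.1,.2):
    print(a,[proj(c,[W([60,-48+148*np.cos(a),142+148*np.sin(a)])]).round(1) for c in(s,t)])
m=lambda d:np.argwhere((d["image"][...,0].astype(int)-d["image"][...,2]>90)&(d["image"][...,1].astype(int)-d["image"][...,2]>60))
p=m(s);p=p[(p[:,0]>140)&(p[:,0]<215)&(p[:,1]>310)&(p[:,1]<370)];print("yellow",p[p[:,0]==p[:,0].min()],p[:,1].min())
a=cv2.resize(t["image"][140:250,290:370],None,fx=5,fy=5,interpolation=cv2.INTER_CUBIC)
b=cv2.resize(s["image"][130:240,280:360],None,fx=5,fy=5,interpolation=cv2.INTER_CUBIC)
cv2.imwrite("pics/c4.png",np.hstack([a,b])[:,:,::-1])
```

```text
[ 59.6 227.7 277.7] [-0.56307582 -1.15822839  0.48922335] [(np.float64(0.014), 46), (np.float64(0.021), 33), (np.float64(0.033), 33)] [(np.float64(-0.048), 41), (np.float64(-0.043), 28), (np.float64(-0.009), 31)]
0 [array([[326.6, 159.7]]), array([[296.8, 173.8]])]
0.05 [array([[326.6, 157.5]]), array([[296.8, 173.6]])]
0.1 [array([[326.6, 155.4]]), array([[296.8, 173.3]])]
0.2 [array([[326.9, 151.3]]), array([[297.4, 172.8]])]
yellow [[160 329]
 [160 330]] 325
```

View pics/c4.png

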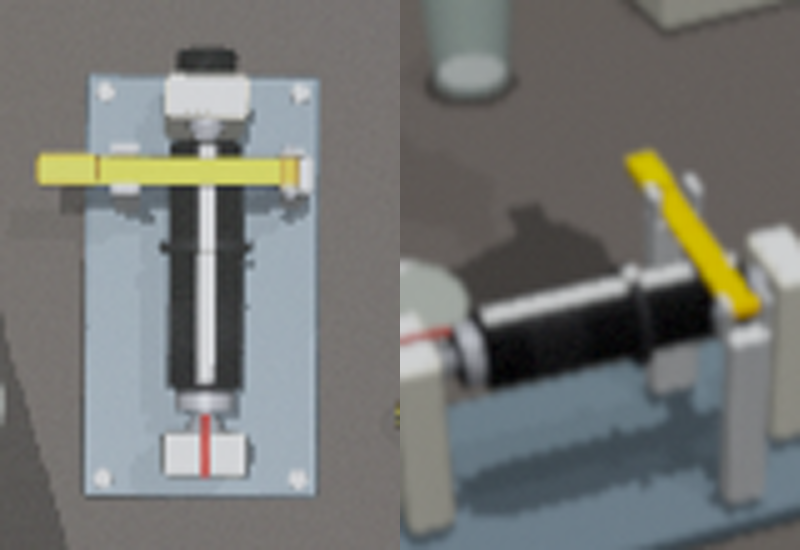

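The strap is level in its fork (end at row 160, where 159.7 means closed), the line is still in line with the red index, and the arm is clear.

```bash
python3 -c "
from plant import ticket
print(ticket.close_job())"
```

```text
the job is handed in; nothing more can be done
None
```

I've handed the job in: the last pictures show the tube's white line straight up (within about 0.05 rad), the strap closed down in its catch, the arm clear of everything, and no sign of contact with the bystanders (I didn't re-measure them). The hand-in returned no verdict.

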